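Tip steel polishing balls from a scoop into a sprung bowl

ROBOT

A 6-joint arm with a two-finger parallel gripper is mounted at the origin on the work surface. World frame = base frame: x ahead of the robot, y to its left, z up, the work surface at z = 0. Lengths are in mm, angles in rad, forces in N, time in s.
With the tool pointing down it reaches from about 350 to 975 mm from the base axis. Payload 7.1 kg.
Tool frame: the origin (TCP) lies midway between the tips of the shut fingers; the grasp point (between the pads) lies 19 mm behind it (ctrl.grasp_offset is the distance from the TCP to the grasp point, in mm); z points along the fingers, y is the line along which they close (so a half turn about z gives the same grasp; the last joint's range is limited). The gripper opens to 88 mm and grips with 3 to 60 N. Pads are 20 mm wide; open, the fingers measure 115 mm over their backs; the gripper's body (75 mm by 178 mm) begins 61 mm behind the grasp point.
Start: joints at [-1.332, 0.423, 1.63, -0, 1.089, -0.019], TCP at [159.365, -604.324, 222.675] pointing down, gripper open.
Joint ranges: [-3, 3], [-0.9, 2.11], [0.09, 2.58], [-1.31, 4.45], [0.11, 2.69], [-2.54, 2.54]. Speed limits (rad/s): [2.39, 2.39, 3.01, 3.14, 3.14, 3.14].

INTERFACE

Orientations are given as a rotation vector (axis times angle).
In Python, from workcell import ctrl gives the robot as it stands. The module is installed in compiled form; this text tells all that it offers.
- The arm moves only by the tool servo_tool, never from a script. Its argument "rows" is a list of rows, each a list of 7 numbers: the turn, a rotation vector about the tool's x, y, z as a fraction of full scale, then the shift along the tool's x, y, z as a fraction of full scale, then the finger opening in mm, from 0 to 87.8. A call has 1 to 10 rows; each row is the pose to reach, as a shift and turn from the pose commanded when the call began, along the tool's axes at that moment; what a row does not reach only later rows make up. Full scale, the value 1, is 20 cm for a shift and 1.5 rad for a turn. A row lasts 1/8 s, in which the tool goes at most 62.5 mm and 10.7 degrees, less where a joint would pass 70% of its speed; a pose out of reach is approached as far as the arm can. A call with a number of a shift or a turn outside -1 to 1 is refused whole. A call with a gripper value outside its range is refused whole. The fingers move at their own pace and stop on an object; the grip force is fixed at half the most. Time passes only in rows, so rows that repeat a pose let the fingers close. It gives the time, the measured TCP pose, the force, the opening and the grip force at its end, in the units of the state.
- ctrl.get_obs(): the state, without advancing time (a new reading comes with each control period).
- ctrl.get_image(name): name is "scene" or "side" or "wrist"; returns (picture, depth): 480x640x3 uint8, red, green, blue; 480x640 float32, mm along the optical axis (not along the pixel's ray), 0 where there is no reading.
- ctrl.camera_info(name): a dict with "intrinsics" (3x3 intrinsics, pixels), "R" (3x3) and "t" (3): a world point X has camera coordinates R X + t. Camera axes: x right, y down, z forward; pixel columns grow to the right and rows downward; lengths in mm; the calibration is good to about 2 mm. A picture is of the moment at which its call begins: read the wrist's pose just before it. camera_info takes no time and is no camera call; for the wrist camera it gives the pose at the moment of the call.
- ctrl.close_job(): hands the job in; it is judged then, once.
The state is a dict: "t": time; "qpos": joint angles; "qvel": joint speeds; "joint_torque": joint torques, N m; "ee_pos": TCP position; "orientation": TCP orientation; "ft_force": force on the tool from outside, world axes, zero at the start; "moment": the same for the moment, N m; "width": finger opening in mm; "grasp_force": force on a finger pad.
Only numpy, scipy, OpenCV 4.12 (cv2) and the standard library are available. Lean on these libraries where they do the work, as an engineer would, in place of code of your own. Each camera call takes 0.05 s, during which the arm holds its last target. There are 200 camera calls.

TASK

Pick up the brass scoop with the five steel balls, keep it level and lower it until its pouring lip rests gently over the orange polishing bowl's rim, the lip inside the mouth; only then tip it, keeping the lip down at the rim so that no ball drops from a height or gets out, until all five lie in the bowl. Stand the empty scoop upright on the middle of its cork mat again and let go; leave everything else on the bench where it is.

Things in the scene. Friction and masses are not known exactly. Their poses are not given: they have to be found in the camera images.
- polisher: Polishing bowl on a bolted foot. Origin: under the grey foot (124 mm across), on the bench, on the bowl's axis. Orange bowl: rim 112 mm across outside, 104 inside, 45 high, 41 deep, open upward. Its pillar is set to an unreported height: the rim is 105 to 145 mm above the bench, so feel or look for it. The bowl sits on springs (1500 N/m, 12 mm, straight down); the pillar does not yield.
- mat: Square cork mat, 200 x 200 x 4 mm, fixed to the bench. Origin: centre of its underside.
- scoop: Loose brass scoop, 0.13-0.21 kg, on the mat, five balls free in it. Origin: underside of the pan; x to the pouring lip, z up. 3 mm sheet; flat floor x=-50 to 20 mm, then a ramp rising 18 degrees to the lip at x=70. 52 wide outside, 46 inside; walls 32 high, 24 along the ramp. Balls stay in when level, roll out from 18 degrees nose-down, all leave by 50.
- lip (a point): Middle of the scoop's open pouring lip, upper edge, at (70, 0, 20) mm in the scoop's frame. The ramp's underside rises from (20, 0, 0) to (71, 0, 16): it is what rests on the bowl's rim.
- grip (a point): Point to grip on the scoop's upright wooden tab, at (-64, 0, 55) mm in the scoop's frame. The tab stands behind the back wall, x=-78 to -50, 14 mm thick across y, top at z=75; pinch it across y.
- ball0_center (a point): Centre of a steel ball, 14 mm across, 11 g; starts in the scoop.
- ball1_center (a point): Centre of a steel ball, 14 mm across, 11 g; starts in the scoop.
- ball2_center (a point): Centre of a steel ball, 14 mm across, 11 g; starts in the scoop.
- ball3_center (a point): Centre of a steel ball, 14 mm across, 11 g; starts in the scoop.
- ball4_center (a point): Centre of a steel ball, 14 mm across, 11 g; starts in the scoop.
- hammer: Bystander, origin under it: a small hammer lying on the bench. To be left where it is.
- graver: Bystander, origin under it: a graver with a handle, lying on the bench. To be left where it is.
- dish: Bystander, origin under it: a shallow copper dish, 90 mm across and 30 high. To be left where it is.
- tin: Bystander, origin under it: a closed green tin, 60 mm across and 50 high. To be left where it is.
- block: Bystander, origin under it: a wooden block, 90 x 60 x 35 mm. To be left where it is.
- brush: Bystander, origin under it: a hand brush lying on the bench. To be left where it is.
Not all that is in view belongs to the job. What is meant by the scoop is not pink or purple, and is the larger of those in its own colour.

How it is judged:
By the outcome, as a careful person would: the job done as asked, in the order asked, and still so for the second after the job is handed in, with the robot touching nothing.
It also fails if it takes over 61 s, if anything falls off the work surface, if the arm or the gripper's body presses on something with over 40 N, if the wrist force passes 120 N, or if a joint passes its speed limit or range.

## Working session

There is one attempt and no reset: what is moved stays moved. The work goes in short steps, Python scripts to look and compute and a tool call to move; the robot and the scene stay as the last step left them, time stands still between calls to the robot, and variables do not carry over. Pictures are saved under pics/ and viewed, at most 10 in all, crops included, and the job is handed in when it is done.

Besides the shell and the picture viewer there is one more tool, called after "Request:" as a command line: name --pt "numbers of a row" for each row, then --argument value for the rest. servo_tool: Moves the arm, as the interface text tells. Its arguments: {"type":"object","properties":{"rows":{"type":"array","items":{"type":"array","items":{"type":"number"}}}},"required":["rows"]}

```bash
mkdir -p pics
python3 - <<'E'
from workcell import ctrl
import cv2,numpy as np
o=ctrl.get_obs();print(o)
for n in("scene","side"):
    im,d=ctrl.get_image(n);cv2.imwrite(f"pics/{n}0.png",im[:,:,::-1]);np.savez(f"{n}0.npz",im=im,d=d,**ctrl.camera_info(n));print(ctrl.camera_info(n))
E
```

```text
{'t': 0.0, 'qpos': array([-1.33203044e+00,  4.23818688e-01,  1.63068866e+00, -3.53603470e-05,
        1.08857593e+00, -1.90014081e-02]), 'qvel': array([-0.00081804,  0.0007498 ,  0.00059234,  0.00175431,  0.00136469,
       -0.0019617 ]), 'joint_torque': array([ 9.66374173e-04, -5.44623077e+01, -2.73666143e+01,  6.45233877e-02,
        2.27008830e-02, -1.38972964e-04]), 'ee_pos': array([ 159.21105469, -603.81308097,  221.91604481]), 'orientation': array([-3.11406699e+00, -4.03615465e-01,  3.05518962e-04]), 'ft_force': array([-0.27895694,  0.39381433,  0.6140007 ]), 'moment': array([-0.02963173, -0.03068691, -0.03958951]), 'grasp_force': 0.0, 'width': 87.98080504223452}
{'intrinsics': array([[434.91303538,   0.        , 316.96415237],
       [  0.        , 434.91303538, 239.34433035],
       [  0.        ,   0.        ,   1.        ]]), 'R': array([[ 0.25916366,  0.96578725, -0.00944425],
       [ 0.78735775, -0.21692616, -0.5770709 ],
       [-0.55937642,  0.14211981, -0.81663945]]), 't': array([-136.46681407, -376.7996505 , 1434.20813935])}
{'intrinsics': array([[455.69828579,   0.        , 314.27625061],
       [  0.        , 455.69828579, 236.06596189],
       [  0.        ,   0.        ,   1.        ]]), 'R': array([[-0.7723237 , -0.63503536,  0.01569074],
       [-0.48964675,  0.57940436, -0.65156477],
       [ 0.40467538, -0.51090183, -0.75843072]]), 't': array([416.28481789, 309.32013438, 774.99356745])}
```

View pics/scene0.png

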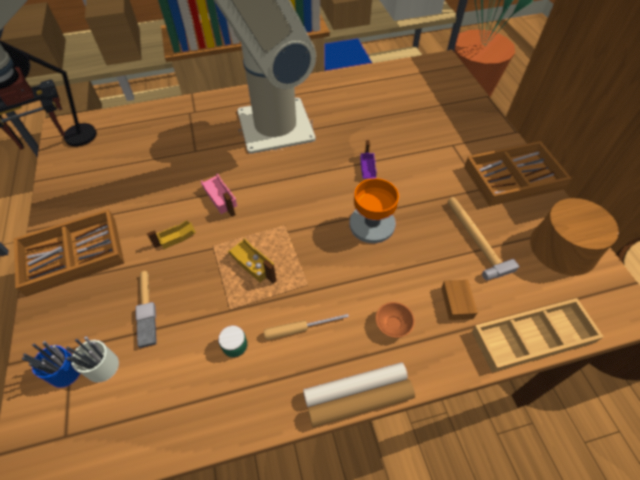

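View pics/side0.png

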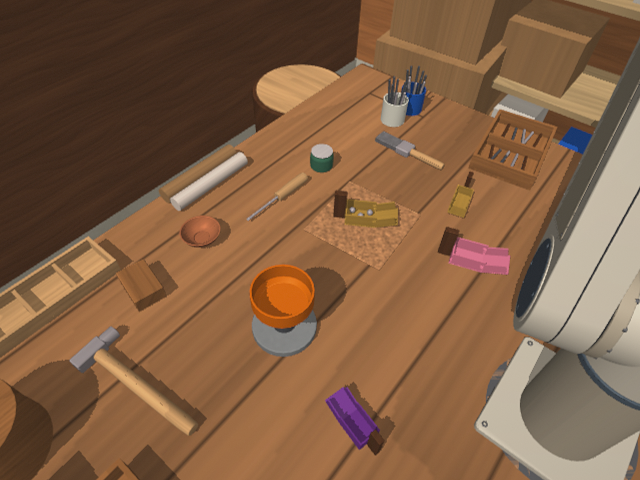

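The scene view shows the brass scoop on the mat at about (253,260), with its tab at (268,270) and its lip to the upper left. The orange bowl is at (376,197). In the side view the scoop is at (370,212), with its tab at (340,205), and the bowl is at (283,290). The small brass scoop at scene (175,235) is a decoy.

```bash
cat > h.py <<'E'
import numpy as np,cv2
def cloud(im,d,K,R,t):
    v,u=np.mgrid[:480,:640]; c=np.stack([(u-K[0,2])/K[0,0]*d,(v-K[1,2])/K[1,1]*d,d],-1)
    return (c-t)@R
def load(n):
    z=np.load(n+'.npz');P=cloud(z['im'],z['d'],z['intrinsics'],z['R'],z['t']);return z['im'],z['d'],P,cv2.cvtColor(z['im'],cv2.COLOR_RGB2HSV)
E
python3 - <<'E'
from h import *
for n,b,m in(("scene0",(350,170,405,225),(215,225,305,305)),("side0",(245,260,320,335),(305,180,420,265))):
    im,d,P,H=load(n)
    def box(x):
        k=np.zeros(d.shape,bool);k[x[1]:x[3],x[0]:x[2]]=1;return k&(d>0)
    o=box(b)&(H[...,0]<14)&(H[...,1]>215)&(H[...,2]>120)&(P[...,2]>60)
    Q=P[o];zt=np.percentile(Q[:,2],98);r=Q[Q[:,2]>zt-5]
    A=np.c_[2*r[:,:2],np.ones(len(r))];s=np.linalg.lstsq(A,(r[:,:2]**2).sum(1),rcond=None)[0]
    print(n,"bowl",o.sum(),"rim z",zt,"c",s[:2],"R",np.sqrt(s[2]+s[:2]@s[:2]))
    M=box(m); pt=P[M];hs=H[M]
    mat=pt[(pt[:,2]<9)&(hs[:,1]<150)]
    br=pt[(hs[:,0]>20)&(hs[:,0]<32)&(hs[:,1]>150)&(pt[:,2]>4)]
    tab=pt[(hs[:,2]<100)&(pt[:,2]>42)]
    for nm,q in(("mat",mat),("brass",br),("tab",tab)):
        if len(q)>5:
            rc=cv2.minAreaRect(q[:,:2].astype(np.float32));print(nm,len(q),q.mean(0).round(1),rc,q[:,2].max())
    print(np.median(pt[:,2]))
E
```

```text
scene0 bowl 29 rim z 127.5197238516582 c [476.17218667 164.60328037] R 54.26245521249501
mat 56 [ 525.9 -173.6    4.8] ((523.3717041015625, -176.12188720703125), (131.4676513671875, 64.98558044433594), 25.913135528564453) 8.634614073293648
brass 451 [ 498.4 -179.9   17.9] ((512.8585205078125, -172.26211547851562), (117.28551483154297, 51.6642951965332), 32.79510498046875) 40.05067272227587
tab 120 [ 578.4 -132.9   66.5] ((575.1923217773438, -133.5897674560547), (28.491336822509766, 13.241626739501953), 34.27362060546875) 82.9031317627109
2.6995658049496303
side0 bowl 2953 rim z 128.81227276213465 c [473.23329408 171.27494401] R 53.63877383108503
mat 8148 [ 518.6 -148.5    0.8] ((517.5398559570312, -169.45706176757812), (291.9200439453125, 277.6301574707031), 40.18854522705078) 8.852829840692026
tab 190 [ 568.1 -125.5   64.2] ((569.8706665039062, -128.21258544921875), (27.323272705078125, 19.137067794799805), 38.703121185302734) 80.46721247163984
1.5694095478388457
```

```bash
cat >> h.py <<'E'
from scipy.spatial.transform import Rotation as Ro
def toolR(heading,tilt=0):
    """heading of scoop x (deg), nose-down tilt (deg); tool y=scoop y, tool z=-scoop z"""
    S=Ro.from_euler('z',heading,degrees=True)*Ro.from_euler('y',tilt,degrees=True)
    return S*Ro.from_euler('x',180,degrees=True)*Ro.from_euler('z',180,degrees=True)
def rows(o,p,R):
    C=Ro.from_rotvec(o['orientation'])
    print('turn',((C.inv()*R).as_rotvec()/1.5).round(4),'shift',(C.inv().apply(np.array(p)-o['ee_pos'])/200).round(4),'full=1; t',o['t'])
E
python3 - <<'E'
from h import *; from workcell import ctrl
o=ctrl.get_obs();C=Ro.from_rotvec(o['orientation']).as_matrix();print(C.round(3))
R=toolR(-147);print(R.as_matrix().round(3));rows(o,[590,-120,230],R)
E
```

```text
[[ 0.967  0.255 -0.   ]
 [ 0.255 -0.967  0.001]
 [ 0.    -0.001 -1.   ]]
[[ 0.839  0.545 -0.   ]
 [ 0.545 -0.839  0.   ]
 [ 0.    -0.    -1.   ]]
turn [-9.000e-04 -2.000e-04 -2.121e-01] shift [ 2.6993 -1.7903 -0.0376] full=1; t 0.1
```

Request:
servo_tool --pt "0 0 0 0.9 -0.597 -0.01 87" --pt "0 0 0 0.9 -0.597 -0.01 87" --pt "0 0 0 0.9 -0.597 -0.01 87" --pt "0 0 0 0.9 -0.597 -0.01 87"

```text
t: 0.6
ee_pos: [304.3, -440.4, 224.4]
orientation: [-3.114, -0.407, 0.0]
ft_force: [1.1, -0.6, -0.6]
width: 86.9
grasp_force: 0.0
```

Request:
servo_tool --pt "0 0 0 0.9 -0.597 -0.01 87" --pt "0 0 0 0.9 -0.597 -0.01 87" --pt "0 0 0 0.9 -0.597 -0.01 87" --pt "0 0 0 0.9 -0.597 -0.01 87"

```text
t: 1.1
ee_pos: [448.0, -279.2, 226.5]
orientation: [-3.115, -0.408, 0.0]
ft_force: [-0.0, -0.9, -0.4]
width: 87.1
grasp_force: 0.0
```

Request:
servo_tool --pt "0 0 -0.212 0.9 -0.597 -0.01 87" --pt "0 0 -0.212 0.9 -0.597 -0.01 87" --pt "0 0 -0.212 0.9 -0.597 -0.01 87" --pt "0 0 -0.212 0.9 -0.597 -0.01 87" --pt "0 0 -0.212 0.9 -0.597 -0.01 87" --pt "0 0 -0.212 0.9 -0.597 -0.01 87"

```text
t: 1.85
ee_pos: [589.3, -120.7, 228.2]
orientation: [-3.012, -0.892, 0.002]
ft_force: [-0.3, -0.3, -0.2]
width: 86.6
grasp_force: 0.0
```

Run:
```python
from h import *; from workcell import ctrl
o=ctrl.get_obs();print(o['ee_pos'],o['qpos'],Ro.from_rotvec(o['orientation']).as_matrix().round(3))
ci=ctrl.camera_info("wrist");im,d=ctrl.get_image("wrist");cv2.imwrite("pics/w1.png",im[:,:,::-1]);np.savez("w1.npz",im=im,d=d,**ci)
```

```text
[ 589.30103076 -120.73486754  228.21396934] [-2.21698529e-01  3.83311074e-01  1.67797498e+00 -3.67153477e-04
  1.08157876e+00  7.73500742e-01] [[ 0.839  0.544 -0.001]
 [ 0.544 -0.839 -0.   ]
 [-0.001 -0.001 -1.   ]]
```

View pics/w1.png

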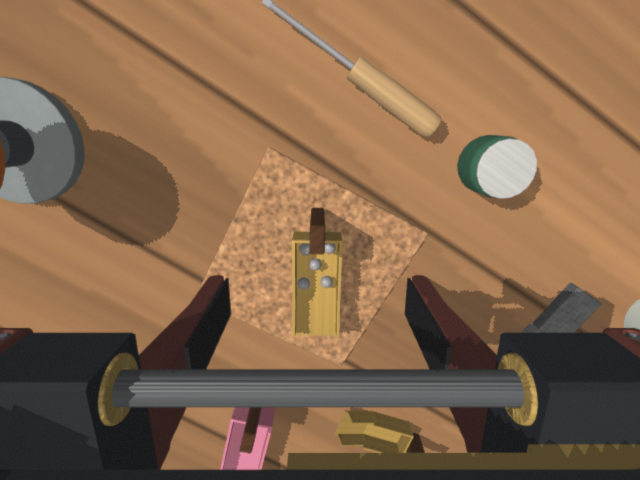

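The wrist view shows the mat with corners at (270,150), (427,234) and (345,362). The scoop lies nearly along the image vertical, with its tab at (318,228), its lip edge at y≈335 and all five balls inside.

```bash
cat >> h.py <<'E'
def ray(z,uv,h):
    uv=np.atleast_2d(uv).astype(float);K,R,t=z['intrinsics'],z['R'],z['t']
    r=np.c_[uv,np.ones(len(uv))]@np.linalg.inv(K).T@R; c=-R.T@t
    return c+r*((h-c[2])/r[:,2])[:,None]
def rectof(z,mask,h):
    n,l,s,_=cv2.connectedComponentsWithStats(mask.astype(np.uint8));k=1+s[1:,4].argmax()
    v,u=np.nonzero(l==k);p=ray(z,np.c_[u,v],h)[:,:2].astype(np.float32);return s[k,4],cv2.minAreaRect(p)
E
python3 - <<'E'
from h import *; from workcell import ctrl
z=np.load('w1.npz');im,d,P,H=load('w1')
print("corners",ray(z,[(270,150),(427,234),(345,362)],4).round(1))
Z=P[...,2];v,u=np.mgrid[:480,:640];roi=(u>280)&(u<355)&(v>200)&(v<345)
print("tab",rectof(z,roi&(H[...,2]<110)&(Z>65)&(v<260),79), np.percentile(Z[roi],99))
q=P[roi&(Z>70)&(Z<90)];print(len(q),q.mean(0),cv2.minAreaRect(q[:,:2].astype(np.float32)))
q=P[roi&(Z>8)&(Z<45)&(H[...,0]>18)&(H[...,0]<34)&(H[...,1]>150)];print(len(q),cv2.minAreaRect(q[:,:2].astype(np.float32)))
E
```

```text
corners [[ 609.3  -49.9    4. ]
 [ 626.  -243.2    4. ]
 [ 437.9 -260.9    4. ]]
tab (np.int32(474), ((575.7390747070312, -129.99391174316406), (29.256011962890625, 12.751590728759766), 32.9774284362793)) 78.7011709316657
460 [ 574.54932467 -130.78024824   77.70772472] ((573.5593872070312, -131.40414428710938), (28.47211265563965, 12.840097427368164), 33.03944778442383)
0 ((0.0, 0.0), (0.0, 0.0), 0.0)
```

Run:
```python
from h import *; from workcell import ctrl
rows(ctrl.get_obs(),[574.3,-130.9,40],toolR(-147))
```

```text
turn [-0.0004  0.0006 -0.0007] shift [-0.0883  0.001   0.9419] full=1; t 1.9
```

Request:
servo_tool --pt "0 0 0 -0.088 0 0.25 87" --pt "0 0 0 -0.088 0 0.5 70" --pt "0 0 0 -0.088 0 0.75 60" --pt "0 0 0 -0.088 0 0.94 60" --pt "0 0 0 -0.088 0 0.94 60"

```text
t: 2.52
ee_pos: [572.4, -130.5, 38.3]
orientation: [-3.01, -0.888, 0.008]
ft_force: [-0.4, -0.0, -0.2]
width: 59.9
grasp_force: 0.0
```

Request:
servo_tool --pt "0 0 0 0 0 0 40" --pt "0 0 0 0 0 0 30" --pt "0 0 0 0 0 0 22" --pt "0 0 0 0 0 0 17" --pt "0 0 0 0 0 0 14" --pt "0 0 0 0 0 0 5" --pt "0 0 0 0 0 0 0" --pt "0 0 0 0 0 0 0"

```text
t: 3.52
ee_pos: [575.5, -129.7, 40.9]
orientation: [-3.012, -0.892, -0.0]
ft_force: [-1.5, 1.3, 5.9]
width: 13.6
grasp_force: 30.0
```

Request:
servo_tool --pt "0 0 0 0 0 -0.02 0" --pt "0 0 0 0 0 -0.08 0" --pt "0 0 0 0 0 -0.2 0" --pt "0 0 0 0 0 -0.32 0" --pt "0 0 0 0 0 -0.44 0" --pt "0 0 0 0 0 -0.56 0" --pt "0 0 0 0 0 -0.66 0" --pt "0 0 0 0 0 -0.7 0" --pt "0 0 0 0 0 -0.7 0"

```text
t: 4.65
ee_pos: [575.6, -129.9, 181.1]
orientation: [3.012, 0.892, 0.001]
ft_force: [0.1, 0.6, -2.7]
width: 14.1
grasp_force: 30.0
```

Run:
```python
from h import *; from workcell import ctrl
from scipy.optimize import least_squares
o=ctrl.get_obs();print(o['ee_pos'],o['qpos'],o['ft_force'],o['moment'],o['width'],Ro.from_rotvec(o['orientation']).as_matrix()[:,2])
qs=[(.42382,1.63069,624.4,221.9),(.38331,1.67797,601.5,228.2),(*o['qpos'][1:3],np.hypot(*o['ee_pos'][:2]),o['ee_pos'][2])]
f=lambda p:np.ravel([(p[0]*np.sin(a)+p[1]*np.sin(a+b)-r,p[2]+p[0]*np.cos(a)+p[1]*np.cos(a+b)-z) for a,b,r,z in qs])
s=least_squares(f,[560,440,-90]);L1,L2,hD=s.x;print(s.x,s.fun.round(1))
rim=128;C=np.array([474,169])
for D in(200,280):
  h=hD+D
  for hd in(-71,-95,-120,-147,-160):
    for tilt in(0,30,58):
      R=toolR(hd,tilt);S=R*Ro.from_euler('xz',[180,180],degrees=True).inv()
      u=np.array([np.cos(np.radians(hd)),np.sin(np.radians(hd))])
      piv=np.r_[C-56*u,rim]                     # rim point == scoop (50,0,9.4)
      g=piv+S.apply(np.array([-64,0,55])-[50,0,9.4]); w=g+R.apply([0,0,19])-R.apply([0,0,D])
      q1=np.arctan2(w[1],w[0]);r=np.hypot(w[0],w[1]);z=w[2]-h
      c3=(r*r+z*z-L1**2-L2**2)/(2*L1*L2);q3=np.arccos(c3);q2=np.arctan2(r,z)-np.arctan2(L2*np.sin(q3),L1+L2*c3)
      W=(Ro.from_euler('z',q1)*Ro.from_euler('y',q2+q3)).inv()*R*Ro.from_euler('z',-np.pi/2)
      e=W.as_euler('ZYZ')
      print(D,hd,tilt,'q',np.round([q1,q2,q3,*e],2),'tcp',g.round(0))
```

```text
[ 575.58260575 -129.92564717  181.13886898] [-2.42181368e-01  4.22357927e-01  1.74138142e+00  1.05027621e-05
  9.76875993e-01  7.52841158e-01] [ 0.12553516  0.62743095 -2.73251523] [-0.03246449 -0.11557628  0.0242709 ] 14.109593885615476 [ 9.50876315e-04 -2.25929076e-04 -9.99999522e-01]
[480.25770372 478.29986636   8.34469139] [-3.5  1.8  0.   0.2  3.5 -2. ]
200 -71 0 q [0.67 0.35 1.91 0.   0.88 0.34] tcp [419. 330. 174.]
200 -71 30 q [ 0.42  0.26  1.96  0.65  0.97 -0.29] tcp [431. 294. 224.]
200 -71 58 q [ 0.19  0.32  1.98  1.06  1.3  -0.7 ] tcp [449. 243. 249.]
200 -95 0 q [0.61 0.45 1.76 0.   0.93 0.69] tcp [489. 338. 174.]
200 -95 30 q [0.41 0.29 1.92 0.67 0.78 0.05] tcp [485. 300. 224.]
200 -95 58 q [ 0.2   0.27  2.05  1.3   1.01 -0.59] tcp [481. 246. 249.]
200 -120 0 q [0.51 0.54 1.63 0.   0.98 1.04] tcp [559. 316. 174.]
200 -120 30 q [0.39 0.32 1.89 0.58 0.59 0.48] tcp [540. 283. 224.]
200 -120 58 q [ 0.23  0.22  2.12  1.61  0.67 -0.56] tcp [513. 236. 249.]
200 -147 0 q [0.4  0.58 1.55 0.   1.01 1.4 ] tcp [617. 262. 174.]
200 -147 30 q [0.36 0.33 1.87 0.25 0.44 1.15] tcp [585.
[... 626 characters left out ...]
300. 224.]
280 -95 58 q [ 0.06  0.31  2.11  1.27  1.07 -0.73] tcp [481. 246. 249.]
280 -120 0 q [0.51 0.54 1.63 0.   0.98 1.04] tcp [559. 316. 174.]
280 -120 30 q [0.34 0.28 1.97 0.64 0.57 0.38] tcp [540. 283. 224.]
280 -120 58 q [ 0.11  0.21  2.24  1.65  0.76 -0.73] tcp [513. 236. 249.]
280 -147 0 q [0.4  0.58 1.55 0.   1.01 1.4 ] tcp [617. 262. 174.]
280 -147 30 q [0.34 0.28 1.97 0.3  0.4  1.09] tcp [585. 241. 224.]
280 -147 58 q [ 0.25  0.15  2.33  2.42  0.42 -1.07] tcp [539. 211. 249.]
280 -160 0 q [0.34 0.59 1.54 0.   1.01 1.57] tcp [634. 227. 174.]
280 -160 30 q [0.34 0.28 1.97 0.01 0.37 1.56] tcp [598. 214. 224.]
280 -160 58 q [ 0.34  0.14  2.34  3.12  0.35 -1.55] tcp [547. 196. 249.]
```

Request:
servo_tool --pt "0 0 -0.007 0.011 -0.021 -0.02 0" --pt "0 0 -0.024 0.037 -0.071 -0.04 0" --pt "0 0 -0.048 0.074 -0.143 -0.06 0" --pt "0 0 -0.077 0.118 -0.228 -0.08 0" --pt "0 0 -0.108 0.167 -0.321 -0.1 0" --pt "0 0 -0.139 0.215 -0.414 -0.12 0" --pt "0 0 -0.17 0.263 -0.507 -0.13 0" --pt "0 0 -0.199 0.307 -0.593 -0.14 0" --pt "0 0 -0.223 0.344 -0.664 -0.145 0" --pt "0 0 -0.24 0.37 -0.714 -0.145 0"

```text
t: 5.9
ee_pos: [559.7, 31.2, 209.7]
orientation: [2.802, 1.42, 0.0]
ft_force: [0.3, 0.2, -2.0]
width: 13.9
grasp_force: 30.0
```

Request:
servo_tool --pt "0 0 -0.007 0.018 -0.017 0 0" --pt "0 0 -0.024 0.059 -0.055 0 0" --pt "0 0 -0.048 0.117 -0.111 0 0" --pt "0 0 -0.077 0.188 -0.177 0 0" --pt "0 0 -0.108 0.264 -0.249 0 0" --pt "0 0 -0.139 0.34 -0.321 0 0" --pt "0 0 -0.17 0.416 -0.393 0 0" --pt "0 0 -0.199 0.486 -0.46 0 0" --pt "0 0 -0.223 0.545 -0.515 0 0" --pt "0 0 -0.24 0.586 -0.554 0 0"

```text
t: 7.15
ee_pos: [539.9, 191.3, 209.6]
orientation: [2.503, 1.899, -0.0]
ft_force: [-0.6, 0.0, -2.3]
width: 13.8
grasp_force: 30.0
```

Request:
servo_tool --pt "0 0 -0.007 0.018 -0.018 0 0" --pt "0 0 -0.024 0.06 -0.059 0 0" --pt "0 0 -0.048 0.121 -0.118 0 0" --pt "0 0 -0.077 0.193 -0.189 0 0" --pt "0 0 -0.108 0.271 -0.265 0 0" --pt "0 0 -0.139 0.35 -0.342 0 0" --pt "0 0 -0.17 0.428 -0.419 0 0" --pt "0 0 -0.199 0.5 -0.49 0 0" --pt "0 0 -0.223 0.561 -0.549 0 0" --pt "0 0 -0.24 0.603 -0.59 0 0"

```text
t: 8.4
ee_pos: [458.6, 339.4, 209.7]
orientation: [2.122, 2.316, 0.0]
ft_force: [0.3, 0.2, -1.2]
width: 13.9
grasp_force: 30.0
```

Run:
```python
from h import *; from workcell import ctrl
o=ctrl.get_obs();print(o['ee_pos'],o['ft_force'],o['qpos'])
out=[]
for n in("scene","side","wrist"):
    ci=ctrl.camera_info(n);im,d=ctrl.get_image(n);np.savez(n+"1.npz",im=im,d=d,**ci);out.append(im)
a=cv2.resize(out[2][:,:,::-1],(400,300));c=out[0][90:290,300:500,::-1];s=out[1][180:380,180:380,::-1]
cv2.imwrite("pics/c1.png",np.vstack([np.hstack([cv2.resize(c,(400,400)),cv2.resize(s,(400,400))]),])[:, :]);cv2.imwrite("pics/w2.png",out[2][:,:,::-1])
```

```text
[458.64948168 339.40979922 209.70951342] [ 0.28097217  0.23525389 -1.23817358] [ 6.16237174e-01  3.59478617e-01  1.76301293e+00 -2.48633798e-05
  1.01902446e+00  5.28815768e-01]
```

View pics/w2.png

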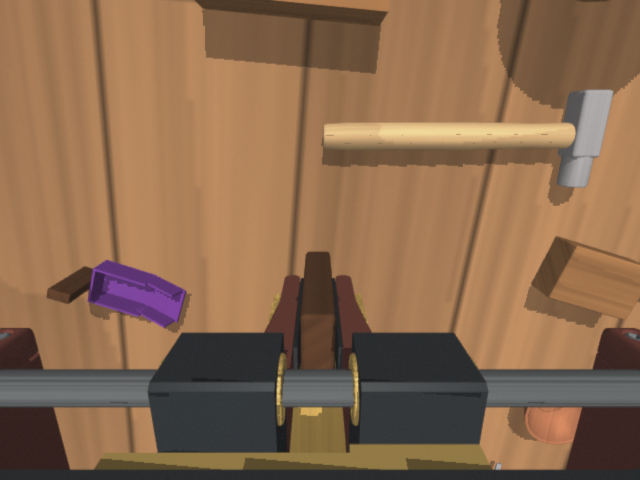

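View pics/c1.png

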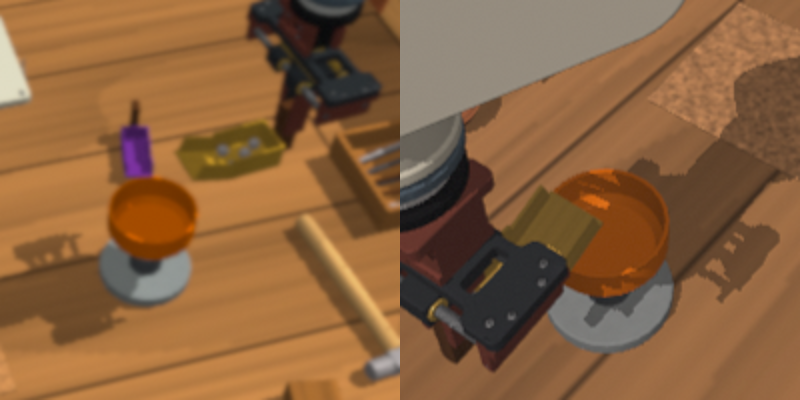

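The wrist view shows the tab in the fingers. In the scene crop the scoop is level with its balls inside and its lip near the bowl. I'll check the lip against the bowl numerically.

Run:
```python
from h import *
u=np.array([np.cos(np.radians(-85)),np.sin(np.radians(-85))]);w=np.array([-u[1],u[0]])
v_,u_=np.mgrid[:480,:640]
for n,b in(("scene1",(345,170,405,225)),("side1",(240,255,330,340)),("scene0",(345,170,405,225))):
    im,d,P,H=load(n)
    k=(u_>b[0])&(u_<b[2])&(v_>b[1])&(v_<b[3])&(H[...,0]<14)&(H[...,1]>200)&(P[...,2]>95)&(P[...,2]<150)
    Q=P[k];zt=np.percentile(Q[:,2],97);r=Q[Q[:,2]>zt-4]
    c=r[:,:2].mean(0);(cc,R)=cv2.minEnclosingCircle(r[:,:2].astype(np.float32))
    print(n,len(Q),len(r),'zt',zt.round(1),'encl',np.round(cc,1),round(R,1))
    g=(H[...,0]>18)&(H[...,0]<34)&(H[...,1]>130)&(P[...,2]>140)&(P[...,2]<225)&(np.hypot(P[...,0]-465,P[...,1]-270)<90)
    q=P[g]
    if len(q)>20:
        a=(q[:,:2]-[458.6,339.4])@np.c_[u,w]; print(' brass',len(q),'along',np.percentile(a[:,0],[1,99]).round(1),'across',np.percentile(a[:,1],[2,98]).round(1),'z',np.percentile(q[:,2],[2,98]).round(1),'lip z',np.median(q[a[:,0]>np.percentile(a[:,0],96)][:,2]))
```

```text
scene1 40 4 zt 128.0 encl [475.  166.5] 54.7
 brass 974 along [ 17.7 135.4] across [-25.9  26.8] z [173.9 206.1] lip z 190.794397549555
side1 1190 325 zt 128.8 encl [473.6 170.8] 56.7
 brass 977 along [ 53.7 134.2] across [-28.1  23.3] z [176. 209.] lip z 191.28051263947492
scene0 85 10 zt 127.5 encl [473.7 162.8] 55.7
```

Request:
servo_tool --pt "0 0 0 0 0 0.02 0" --pt "0 0 0 0 0 0.06 0" --pt "0 0 0 0 0 0.11 0" --pt "0 0 0 0 0 0.16 0" --pt "0 0 0 0 0 0.2 0" --pt "0 0 0 0 0 0.22 0" --pt "0 0 0 0 0 0.22 0" --pt "0 0 0 0 0 0.22 0"

```text
t: 9.55
ee_pos: [459.4, 338.6, 166.0]
orientation: [2.125, 2.314, 0.001]
ft_force: [0.1, 1.0, -2.1]
width: 14.0
grasp_force: 30.0
```

Request:
servo_tool --pt "0 0 0 0 0 0.005 0" --pt "0 0 0 0 0 0.01 0" --pt "0 0 0 0 0 0.015 0" --pt "0 0 0 0 0 0.02 0" --pt "0 0 0 0 0 0.02 0" --pt "0 0 0 0 0 0.02 0"

```text
t: 10.3
ee_pos: [459.3, 338.4, 161.7]
orientation: [-2.125, -2.314, -0.0]
ft_force: [0.7, 0.1, -2.1]
width: 13.8
grasp_force: 30.0
```

Request:
servo_tool --pt "0 0 0 0 0 0.005 0" --pt "0 0 0 0 0 0.01 0" --pt "0 0 0 0 0 0.01 0"

```text
t: 10.68
ee_pos: [459.2, 338.3, 159.5]
orientation: [-2.125, -2.314, 0.0]
ft_force: [0.1, -0.7, -1.3]
width: 14.0
grasp_force: 30.0
```

Request:
servo_tool --pt "0 0 0 0 0 0.005 0" --pt "0 0 0 0 0 0.01 0" --pt "0 0 0 0 0 0.01 0"

```text
t: 11.05
ee_pos: [459.2, 338.4, 157.6]
orientation: [-2.125, -2.314, 0.0]
ft_force: [-0.5, -0.5, -2.1]
width: 13.6
grasp_force: 30.0
```

Request:
servo_tool --pt "0 0 0 0 0 0.005 0" --pt "0 0 0 0 0 0.01 0" --pt "0 0 0 0 0 0.01 0"

```text
t: 11.42
ee_pos: [459.3, 338.4, 155.6]
orientation: [2.125, 2.314, 0.0]
ft_force: [0.5, -0.5, -0.8]
width: 14.1
grasp_force: 30.0
```

Request:
servo_tool --pt "0 0 0 0 0 0.005 0" --pt "0 0 0 0 0 0.01 0" --pt "0 0 0 0 0 0.01 0"

```text
t: 11.8
ee_pos: [459.3, 338.5, 153.8]
orientation: [2.125, 2.314, 0.0]
ft_force: [0.1, -0.2, 0.4]
width: 14.1
grasp_force: 30.0
```

Run:
```python
from h import *; from workcell import ctrl
o=ctrl.get_obs();print(o['ee_pos'],o['ft_force'],o['moment'])
out=[]
for n in("scene","side"):
    ci=ctrl.camera_info(n);im,d=ctrl.get_image(n);np.savez(n+"2.npz",im=im,d=d,**ci);out.append(im)
print(ctrl.get_obs()['ft_force'],ctrl.get_obs()['moment'])
cv2.imwrite("pics/c2.png",np.hstack([cv2.resize(i[a:a+130,b:b+130,::-1],(400,400),interpolation=2) for i,a,b in((out[0],120,330),(out[1],240,220))]))
```

```text
[459.34445161 338.45937476 153.81595651] [ 0.13617734 -0.17128045  0.41524215] [-0.21655088 -0.07886254 -0.0619863 ]
[0.32065714 0.0586703  1.49410338] [-0.22562873 -0.08373987 -0.06629875]
```

View pics/c2.png

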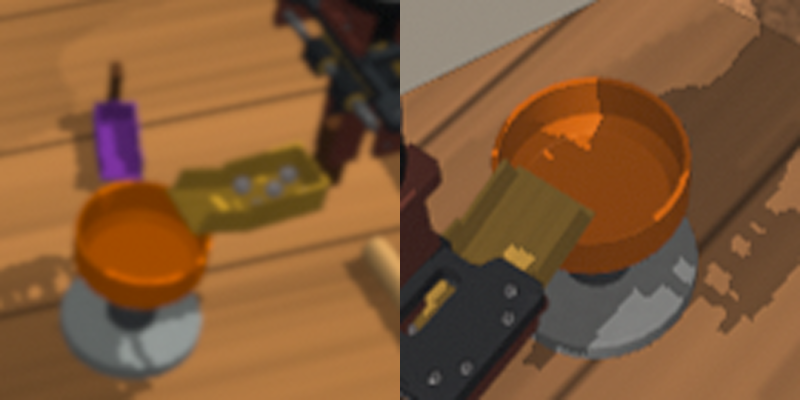

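In contact at about 2–3 N. The scene crop shows the scoop level, with its lip over the rim and inside the mouth and the balls still held. Now I'll tip it about the rim.

Request:
servo_tool --pt "0 0.026 0 -0.006 0 -0.022 0" --pt "0 0.052 0 -0.013 0 -0.044 0" --pt "0 0.079 0 -0.02 0 -0.066 0" --pt "0 0.105 0 -0.028 0 -0.0875 0" --pt "0 0.131 0 -0.038 0 -0.108 0" --pt "0 0.157 0 -0.048 0 -0.129 0" --pt "0 0.183 0 -0.058 0 -0.15 0" --pt "0 0.2 0 -0.065 0 -0.163 0" --pt "0 0.2 0 -0.065 0 -0.163 0"

```text
t: 13.02
ee_pos: [460.6, 325.3, 186.6]
orientation: [-1.967, -2.139, -0.298]
ft_force: [-0.3, 1.4, 1.1]
width: 13.7
grasp_force: 30.0
```

```bash
cat > st.py <<'E'
from h import *; from workcell import ctrl
o=ctrl.get_obs();print(o['t'],o['ee_pos'],o['ft_force'],o['qpos'].round(2))
R=Ro.from_rotvec(o['orientation']);S=R*Ro.from_euler('xz',[180,180],degrees=True).inv();E=S.as_euler('ZYX',degrees=True);print('heading,tilt,roll',E.round(1))
for n,p in(("outer-edge pt",[50,0,9.4]),("inner pt",[61,0,12.9]),("lip",[70,0,20])): print(n,(o['ee_pos']+S.apply(np.array(p)-[-64,0,36])).round(1))
E
python3 st.py
```

```text
13.025 [460.64605663 325.29372215 186.62019078] [-0.34258513  1.4131482   1.11275944] [0.44 0.34 1.89 0.38 0.84 0.11]
heading,tilt,roll [-85.2  17.2   0. ]
outer-edge pt [469.2 224.6 127.5]
inner pt [470.1 213.1 127.6]
lip [471.  202.5 131.7]
```

Request:
servo_tool --pt "0 0.023 0 -0.005 0 -0.022 0" --pt "0 0.047 0 -0.01 0 -0.043 0" --pt "0 0.07 0 -0.016 0 -0.065 0" --pt "0 0.093 0 -0.022 0 -0.086 0" --pt "0 0.116 0 -0.03 0 -0.107 0" --pt "0 0.14 0 -0.038 0 -0.128 0" --pt "0 0.163 0 -0.047 0 -0.148 0" --pt "0 0.186 0 -0.056 0 -0.168 0" --pt "0 0.186 0 -0.056 0 -0.168 0"

```text
t: 14.15
ee_pos: [462.4, 304.4, 214.8]
orientation: [-1.804, -1.962, -0.536]
ft_force: [0.2, 0.0, 0.8]
width: 14.0
grasp_force: 30.0
```

Request:
servo_tool --pt "0 0.023 0 -0.005 0 -0.022 0" --pt "0 0.047 0 -0.01 0 -0.043 0" --pt "0 0.07 0 -0.016 0 -0.065 0" --pt "0 0.093 0 -0.022 0 -0.086 0" --pt "0 0.116 0 -0.03 0 -0.107 0" --pt "0 0.14 0 -0.038 0 -0.128 0" --pt "0 0.163 0 -0.047 0 -0.148 0" --pt "0 0.186 0 -0.056 0 -0.168 0" --pt "0 0.186 0 -0.056 0 -0.168 0"

```text
t: 15.28
ee_pos: [464.6, 276.9, 236.7]
orientation: [-1.629, -1.772, -0.744]
ft_force: [1.1, -0.2, 0.8]
width: 13.6
grasp_force: 30.0
```

```bash
python3 st.py
python3 - <<'E'
from h import *; from workcell import ctrl
out=[]
for n in("scene","side"):
    im,d=ctrl.get_image(n);out.append(im)
cv2.imwrite("pics/c3.png",np.hstack([cv2.resize(i[a:a+130,b:b+130,::-1],(400,400),interpolation=2) for i,a,b in((out[0],120,330),(out[1],240,220))]))
E
```

```text
15.275 [464.6415881  276.85197465 236.65962873] [ 1.06231507 -0.17067617  0.76978393] [ 0.07  0.36  2.    1.01  1.1  -0.66]
heading,tilt,roll [-85.2  49.1  -0.1]
outer-edge pt [469.1 222.6 133. ]
inner pt [470.  212.7 127. ]
lip [470.9 201.5 124.9]
```

View pics/c3.png

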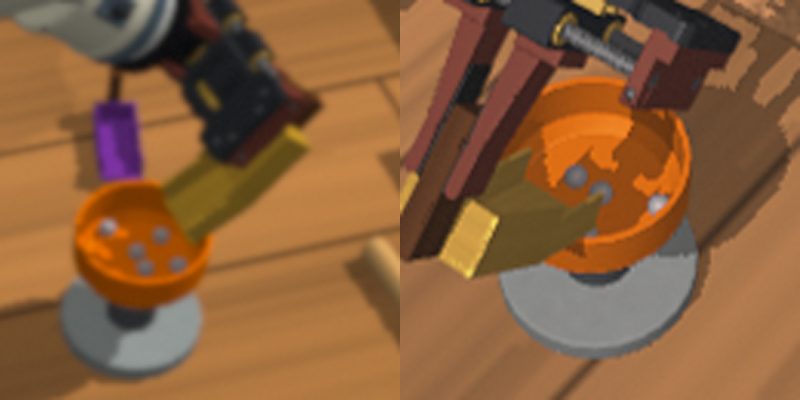

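The scene crop shows all five balls in the bowl, at (108,228), (137,252), (161,236), (145,268) and (177,264). I'll plan the lift-off and measure the mat centre.

Run:
```python
from h import *; from workcell import ctrl
o=ctrl.get_obs();R=Ro.from_rotvec(o['orientation']);
print('lift'); rows(o,o['ee_pos']+[0,0,40],R)
print('level'); rows(o,[462,330,250],toolR(-85.2))
ci=ctrl.camera_info('scene')
im,d=ctrl.get_image('scene');np.savez('scene3.npz',im=im,d=d,**ci)
for n,b in(("scene3",(205,220,315,310)),("scene0",(205,220,315,310)),("side0",(295,170,430,275)),("w1",(180,130,440,370))):
    z=np.load(n+'.npz');im,d,P,H=load(n)
    lab=cv2.cvtColor(cv2.GaussianBlur(im,(5,5),0),cv2.COLOR_RGB2LAB).astype(float)
    v,u=np.mgrid[:480,:640];k=(u>b[0])&(u<b[2])&(v>b[1])&(v<b[3])
    chk=(np.abs(P[...,0]-523)<60)&(np.abs(P[...,1]+155)<60)&(P[...,2]<8)&k
    # texture: local std of cork is much higher than of wood
    g=cv2.cvtColor(im,cv2.COLOR_RGB2GRAY).astype(np.float32);S=np.abs(cv2.Laplacian(g,cv2.CV_32F));S=cv2.blur(S,(5,5))
    bg=(np.maximum(abs(P[...,0]-523),abs(P[...,1]+155))>125)&(np.maximum(abs(P[...,0]-523),abs(P[...,1]+155))<170)&k&(P[...,2]<8)
    print(n,'cork lab',np.median(lab[chk],0),'bg',np.median(lab[bg],0) if bg.sum() else None,'tex',np.median(S[chk]),np.median(S[bg]) if bg.sum() else None)
im=np.load('scene3.npz')['im'];cv2.imwrite('pics/m.png',np.hstack([cv2.resize(im[215:315,205:325,::-1],(400,333),interpolation=2),cv2.resize(np.load('w1.npz')['im'][130:380,180:440,::-1],(346,333))]))
```

```text
lift
turn [0. 0. 0.] shift [ 0.1512 -0.     -0.1309] full=1; t 15.375
level
turn [-4.000e-04 -5.713e-01  7.000e-04] shift [0.2229 0.0097 0.1568] full=1; t 15.375
scene3 cork lab [154. 145. 167.] bg [145. 145. 168.] tex 4.5 2.24
scene0 cork lab [145.5 142.  166. ] bg [140. 144. 166.] tex 5.44 2.12
side0 cork lab [140. 144. 158.] bg [129. 143. 158.] tex 10.8 2.52
w1 cork lab [151. 140. 156.] bg [144. 140. 156.] tex 6.96 2.72
```

View pics/m.png

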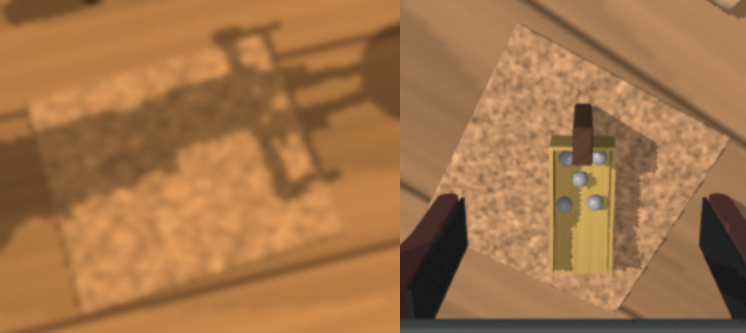

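The scene half shows the empty mat with corners at crop (30,102), (265,35), (343,230) and (82,312). The wrist half shows corners at crop (518,25), (728,135) and (617,310).

Request:
servo_tool --pt "0 0 0 0.03 0 -0.026 0" --pt "0 0 0 0.08 0 -0.07 0" --pt "0 0 0 0.13 0 -0.113 0" --pt "0 0 0 0.18 0 -0.155 0" --pt "0 0 0 0.22 0 -0.19 0" --pt "0 -0.1 0 0.23 0 -0.19 0" --pt "0 -0.2 0 0.24 0 -0.15 0" --pt "0 -0.3 0 0.25 0 -0.1 0" --pt "0 -0.4 0 0.26 0 -0.05 0" --pt "0 -0.5 0 0.26 0 0 0"

```text
t: 16.68
ee_pos: [461.8, 311.4, 277.7]
orientation: [-2.074, -2.256, -0.111]
ft_force: [-0.2, -0.4, -1.7]
width: 13.7
grasp_force: 30.0
```

```bash
python3 st.py
python3 - <<'E'
from h import *; from workcell import ctrl
a=ray(np.load('scene3.npz'),[(214,245.6),(284.5,225.5),(308,284),(229.6,308.6)],4)[:,:2]
b=ray(np.load('w1.npz'),[(268.7,148.8),(426.5,231.5),(343,363)],4)[:,:2]
for x in(a,b): print(x.round(1),np.linalg.norm(np.diff(x,axis=0),axis=1).round(1))
print('centres',a.mean(0),(a[0]+a[2])/2,(a[1]+a[3])/2,(b[0]+b[2])/2)
# side0: texture mask
z=np.load('side0.npz');im,d,P,H=load('side0');g=cv2.cvtColor(im,cv2.COLOR_RGB2GRAY).astype(np.float32)
S=cv2.blur(np.abs(cv2.Laplacian(g,cv2.CV_32F)),(7,7))>6;v,u=np.mgrid[:480,:640]
m=(S&(u>295)&(u<430)&(v>175)&(v<275)).astype(np.uint8);m=cv2.morphologyEx(m,cv2.MORPH_OPEN,np.ones((9,9)))
print(rectof(z,m,4))
rows(ctrl.get_obs(),[462,300,260],toolR(-85.2))
E
```

```text
16.675 [461.84762857 311.42828663 277.67322512] [-0.19387972 -0.38804122 -1.71721881] [0.52 0.24 1.76 0.1  1.09 0.39]
heading,tilt,roll [-85.2   6.    0.1]
outer-edge pt [471.2 201.2 239.4]
inner pt [472.1 189.9 241.7]
lip [472.9 180.3 247.8]
[[ 431.7 -257.1]
 [ 416.3  -62.3]
 [ 610.2  -45.5]
 [ 625.8 -244.2]] [195.5 194.7 199.3]
[[ 609.6  -48.2]
 [ 627.9 -241. ]
 [ 435.3 -259.7]] [193.7 193.6]
centres [ 520.99384188 -152.27713978] [ 520.95846084 -151.32203373] [ 521.02922292 -153.23224582] [ 522.45019355 -153.91448998]
(np.int32(6647), ((523.1370239257812, -154.57400512695312), (234.5113525390625, 241.07037353515625), 1.9559873342514038))
turn [ 0.0017 -0.0693  0.0001] shift [-0.0659 -0.0042  0.082 ] full=1; t 16.675
```

Run:
```python
from h import *; from workcell import ctrl
o=dict(ctrl.get_obs())
for p,h in(([545,180,250],-105),([565,20,240],-126),([577,-118,140],-147),([577,-118,46],-147)):
    R=toolR(h);rows(o,p,R);o=dict(o,ee_pos=np.array(p),orientation=R.as_rotvec())
```

```text
turn [-0.0103 -0.0689  0.2302] shift [-0.7004  0.359   0.0669] full=1; t 16.675
turn [-0.      0.      0.2443] shift [-0.7469  0.3036  0.05  ] full=1; t 16.675
turn [0.     0.     0.2443] shift [-0.523   0.4541  0.5   ] full=1; t 16.675
turn [ 0.  0. -0.] shift [ 0.   -0.    0.47] full=1; t 16.675
```

Request:
servo_tool --pt "-0.001 -0.069 0.0 -0.03 0.015 0.005 0" --pt "-0.003 -0.069 0.05 -0.14 0.07 0.015 0" --pt "-0.005 -0.069 0.1 -0.28 0.145 0.03 0" --pt "-0.007 -0.069 0.15 -0.42 0.215 0.04 0" --pt "-0.009 -0.069 0.2 -0.56 0.29 0.055 0" --pt "-0.01 -0.069 0.23 -0.66 0.34 0.065 0" --pt "-0.01 -0.069 0.23 -0.7 0.36 0.067 0"

```text
t: 17.55
ee_pos: [545.3, 179.1, 248.0]
orientation: [-2.488, -1.909, 0.001]
ft_force: [-0.2, -0.5, -1.9]
width: 14.1
grasp_force: 30.0
```

Request:
servo_tool --pt "0 0 0.03 -0.08 0.03 0.005 0" --pt "0 0 0.07 -0.2 0.08 0.015 0" --pt "0 0 0.11 -0.34 0.14 0.02 0" --pt "0 0 0.15 -0.48 0.195 0.03 0" --pt "0 0 0.2 -0.62 0.25 0.04 0" --pt "0 0 0.244 -0.72 0.295 0.05 0" --pt "0 0 0.244 -0.747 0.304 0.05 0"

```text
t: 18.42
ee_pos: [565.0, 19.0, 237.5]
orientation: [-2.794, -1.425, 0.002]
ft_force: [-0.4, 0.9, -1.8]
width: 13.8
grasp_force: 30.0
```

Request:
servo_tool --pt "0 0 0.03 -0.05 0.045 0.02 0" --pt "0 0 0.07 -0.13 0.115 0.08 0" --pt "0 0 0.11 -0.23 0.2 0.18 0" --pt "0 0 0.15 -0.33 0.29 0.28 0" --pt "0 0 0.2 -0.43 0.37 0.38 0" --pt "0 0 0.244 -0.5 0.435 0.46 0" --pt "0 0 0.244 -0.523 0.454 0.5 0" --pt "0 0 0.244 -0.523 0.454 0.5 0"

```text
t: 19.42
ee_pos: [576.9, -117.6, 136.1]
orientation: [-3.006, -0.895, 0.005]
ft_force: [0.4, 0.3, -2.2]
width: 13.8
grasp_force: 30.0
```

```bash
python3 st.py
python3 - <<'E'
from h import *; from workcell import ctrl
rows(ctrl.get_obs(),[577,-118,47],toolR(-147))
E
```

```text
19.425 [ 576.9005803  -117.64158608  136.13013116] [ 0.35573351  0.29499895 -2.20309748] [-0.22  0.48  1.77  0.    0.9   0.77]
heading,tilt,roll [-1.468e+02 -1.000e-01 -3.000e-01]
outer-edge pt [ 481.3 -179.9  109.7]
inner pt [ 472.2 -185.9  113.2]
lip [ 464.6 -190.9  120.3]
turn [-0.0039  0.001   0.0018] shift [1.000e-04 4.400e-03 4.456e-01] full=1; t 19.425
```

Request:
servo_tool --pt "0 0 0 0 0 0.06 0" --pt "0 0 0 0 0 0.15 0" --pt "0 0 0 0 0 0.25 0" --pt "0 0 0 0 0 0.34 0" --pt "0 0 0 0 0 0.4 0" --pt "0 0 0 0 0 0.44 0" --pt "0 0 0 0 0 0.44 0" --pt "0 0 0 0 0 0.44 0"

```text
t: 20.42
ee_pos: [577.4, -117.4, 49.3]
orientation: [-3.007, -0.895, 0.002]
ft_force: [0.0, -0.1, -2.1]
width: 13.8
grasp_force: 30.0
```

Request:
servo_tool --pt "0 0 0 0 0 0.01 0" --pt "0 0 0 0 0 0.015 0" --pt "0 0 0 0 0 0.015 0" --pt "0 0 0 0 0 0.015 0"

```text
t: 20.92
ee_pos: [576.9, -117.3, 45.8]
orientation: [-3.007, -0.895, 0.003]
ft_force: [-0.2, -0.4, -2.0]
width: 13.9
grasp_force: 30.0
```

Request:
servo_tool --pt "0 0 0 0 0 0.005 0" --pt "0 0 0 0 0 0.01 0" --pt "0 0 0 0 0 0.01 0"

```text
t: 21.3
ee_pos: [576.8, -117.2, 43.6]
orientation: [-3.007, -0.895, 0.004]
ft_force: [-0.2, -0.7, -0.5]
width: 13.7
grasp_force: 30.0
```

Request:
servo_tool --pt "0 0 0 0 0 0.005 0" --pt "0 0 0 0 0 0.007 0" --pt "0 0 0 0 0 0.007 0"

```text
t: 21.68
ee_pos: [576.9, -117.2, 42.3]
orientation: [-3.007, -0.895, 0.003]
ft_force: [0.2, 0.6, -2.8]
width: 13.6
grasp_force: 30.0
```

Request:
servo_tool --pt "0 0 0 0 0 0.004 0" --pt "0 0 0 0 0 0.005 0" --pt "0 0 0 0 0 0.005 0"

```text
t: 22.05
ee_pos: [576.9, -117.2, 41.3]
orientation: [-3.007, -0.895, 0.003]
ft_force: [0.1, 0.4, -1.2]
width: 13.9
grasp_force: 30.0
```

Request:
servo_tool --pt "0 0 0 0 0 0.003 0" --pt "0 0 0 0 0 0.004 0" --pt "0 0 0 0 0 0.004 0"

```text
t: 22.42
ee_pos: [577.1, -117.2, 41.0]
orientation: [-3.007, -0.895, 0.003]
ft_force: [-1.2, 0.7, 5.4]
width: 13.6
grasp_force: 30.0
```

Request:
servo_tool --pt "0 0 0 0 0 0.003 0" --pt "0 0 0 0 0 0.004 0" --pt "0 0 0 0 0 0.004 0"

```text
t: 22.8
ee_pos: [577.1, -117.2, 40.9]
orientation: [-3.007, -0.895, 0.003]
ft_force: [-4.8, 1.8, 13.0]
width: 13.8
grasp_force: 30.0
```

Seated at the same height as at pickup. I'll release gently and retreat.

Request:
servo_tool --pt "0 0 0 0 0 -0.003 0" --pt "0 0 0 0 0 -0.004 0" --pt "0 0 0 0 0 -0.004 18" --pt "0 0 0 0 0 -0.004 26" --pt "0 0 0 0 0 -0.004 40" --pt "0 0 0 0 0 -0.004 55" --pt "0 0 0 0 0 -0.004 60" --pt "0 0 0 0 0 -0.004 60"

```text
t: 23.8
ee_pos: [576.9, -117.2, 40.6]
orientation: [-3.007, -0.895, 0.003]
ft_force: [0.0, -0.8, 0.2]
width: 59.0
grasp_force: 0.0
```

Request:
servo_tool --pt "0 0 0 0 0 -0.06 60" --pt "0 0 0 0 0 -0.2 60" --pt "0 0 0 0 0 -0.4 60" --pt "0 0 0 0 0 -0.6 60" --pt "0 0 0 0.1 0 -0.8 60" --pt "0 0 0 0.1 0 -0.95 60" --pt "0 0 0 0.1 0 -0.95 60"

```text
t: 24.68
ee_pos: [595.9, -107.2, 233.9]
orientation: [-3.009, -0.896, -0.005]
ft_force: [0.7, 0.2, 0.1]
width: 60.2
grasp_force: 0.0
```

Run:
```python
from h import *; from workcell import ctrl
ci=ctrl.camera_info("wrist");im,d=ctrl.get_image("wrist");np.savez("w3.npz",im=im,d=d,**ci);s,_=ctrl.get_image("scene")
P=cloud(im,d,ci['intrinsics'],ci['R'],ci['t']);v,u=np.mgrid[:480,:640]
q=P[(P[...,2]>70)&(P[...,2]<90)&(np.hypot(P[...,0]-577,P[...,1]+118)<40)];r=cv2.minAreaRect(q[:,:2].astype(np.float32));print(q.mean(0),r,q.mean(0)[:2]+64*np.array([-.839,-.545]))
cv2.imwrite("pics/w3.png",np.hstack([cv2.resize(im[:,:,::-1],(480,360)),cv2.resize(s[150:310,200:420,::-1],(320,233))[:233].repeat(1,0) if 0 else cv2.copyMakeBorder(cv2.resize(s[150:310,200:420,::-1],(320,233)),0,127,0,0,0)]))
```

```text
[ 576.87911123 -118.91918779   77.61288993] ((576.0706787109375, -119.51419830322266), (28.002819061279297, 13.092662811279297), 33.01838684082031) [ 523.18311123 -153.79918779]
```

View pics/w3.png

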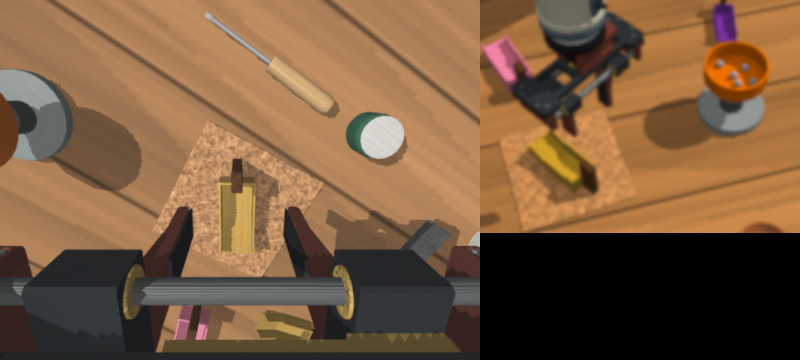

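The empty scoop stands upright at about (523,-154), on the mat's middle (wrist view, about (237,215)). The balls are in the bowl (scene inset, about (737,75)).

```bash
python3 -c "
from workcell import ctrl
print(ctrl.close_job())"
```

```text
the job is handed in; nothing more can be done
None
```

All five balls are in the orange bowl, the empty brass scoop is standing upright and released on the middle of its cork mat, and the job was handed in at about 25 s; no verdict was returned.

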